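Clear the stud and hold the angle gauge on its mark

ROBOT

A 6-joint arm with a two-finger parallel gripper is mounted at the origin on the work surface; the furniture and walls round the work are solid. World frame = base frame: x ahead of the robot, y to its left, z up, the work surface at z = 0. Lengths are in m, angles in rad, forces in N, time in s.
With the tool pointing down it reaches from about 0.375 to 0.975 m from the base axis. Payload 3.8 kg.
Tool frame: the origin (TCP) lies at the very end of the fingers, on their centre line; the grasp point (between the pads) lies bot.grasp_offset behind it (bot.grasp_offset is the distance from the TCP to the grasp point, in m); y points along the fingers, x is the direction in which the jaws open and shut, and the axes are right-handed (so a half turn about y gives the same grasp; the last joint's range is limited). The gripper opens to 85 mm and grips with 20 to 120 N. Pads are 22 mm wide; open, the fingers measure 114 mm over their backs; the gripper's body (76 mm by 85 mm) begins 54 mm behind the grasp point. The pads swing forward as they close: fully open they stand 13 mm farther back than shut.
Start: joints at [-1.166, 0.264, 1.604, -0, 1.274, -0.037], TCP at [0.289, -0.61, 0.231] pointing down, gripper open.
Joint ranges: [-2.63, 2.63], [-0.94, 2.18], [0.31, 2.57], [-1.31, 4.45], [0, 2.66], [-2.55, 2.55]. Speed limits (rad/s): [2.57, 2.57, 3.14, 3.14, 3.14, 3.14].

INTERFACE

Orientations are given as a rotation vector (axis times angle).
In Python, from workcell import sensors, read_camera, job, bot gives the robot as it stands.
- The arm moves only by the tool arm_command, never from a script. Its argument "deltas" is a list of rows, each a list of 4 numbers: the shift along the tool's x, y, z in m, then the turn about the tool's y in rad. A call has 1 to 20 rows; each row shifts and turns the commanded pose from where the row before left it, along the tool's axes as they then stand; what a row does not reach is not made up. A row lasts 1/8 s, in which the tool goes at most 62.5 mm and 10.7 degrees, less where a joint would pass 70% of its speed; a pose out of reach is approached as far as the arm can. A call is refused whole if a number of a shift passes 0.0625 or a number of a turn 0.188, either way. A call with a gripper value outside its range is refused whole. "fingers" is the finger opening in m, from 0 to 0.0854, set as the call begins (left out, the last holds). The fingers move at their own pace and stop on an object; "newtons" is the grip in N (left out, the last holds). Time passes only in rows, so rows that do not move let the fingers close. It gives the time, the measured TCP pose, the force and the opening at its end, in the units of the state.
- sensors.read_state(): the state, without advancing time (a new reading comes with each control period).
- read_camera(name): name is "scene" or "top" or "wrist"; returns a dict with "color" (400x640x3 uint8, red, green, blue), "vfov" (degrees; the focal length in pixels is half the picture's height over the tangent of half this angle, whatever the lens; pixels are square), "cx", "cy" (the principal point, pixels), "R" (3x3) and "t" (3): a world point X has camera coordinates R X + t; the wrist camera has in their place "T_tool_cam" (4x4, takes a point from camera to tool coordinates, whose origin is the TCP and whose axes are the tool frame's). Camera axes: x right, y down, z forward; pixel columns grow to the right and rows downward; lengths in m; the calibration is good to about 2 mm. A picture is of the moment at which its call begins: read the wrist's pose just before it. There is no depth.
- job.finish_job(): hands the job in, once; it reports no verdict.
The state is a dict: "time": time; "q": joint angles; "joint_vel": joint speeds; "joint_torque": joint torques, N m; "tool_pos": TCP position; "tcp_rot": TCP orientation; "wrist_force": force on the tool from outside, world axes, zero at the start; "torque": the same for the moment, N m; "width": opening from 0.0 (shut) to 1.0 (fully open).
Only numpy, scipy, OpenCV 4.12 (cv2) and the standard library are available. Lean on these libraries where they do the work, as an engineer would, in place of code of your own. Each camera call takes 0.05 s, during which the arm holds its last target.

TASK

Two sheet holders lie on the timber stud offcut: put the gold one in the yellow tray and the black one in the black tray. Then stand the angle gauge lengthwise along the stud, the middle of its base on the rounded ridge that crosses the stud, and rock it there until its red hanging pointer settles on the blue mark; finish while still holding the gauge steady like that, its base still resting on the ridge.

Things in the scene. Friction and masses are not known exactly. Their poses are not given: they have to be found in the camera images.
- stud: timber stud offcut fixed flat on the bench: 90 mm (its x) by 230 mm (its y, lengthwise) by 45 mm high; origin at the centre of its underside. Across its middle, along its x over nearly the whole width, runs a fixed rounded ridge (upper part of a cylinder of radius 30 mm) that rises 16 mm above the stud's top face and is 53 mm wide at its foot.
- ridge_top (a point): highest point of the ridge, at its middle: 61 mm above the bench, over the stud's centre; axes as the stud's
- tray_yellow: yellow open tray fixed on the bench, 100 mm by 100 mm by 35 mm high, walls and floor about 4 mm; origin at the centre of its underside. It and the black tray may change places.
- tray_black: black open tray, same size and origin as the yellow one
- gold_holder_mid (a point): centre of the grip body of the gold spring sheet holder (loose, 16 g) that lies on the stud's top face on one side of the ridge; grip body 40 mm long (along its y), 12 mm wide and 12 mm high, whole holder 65 mm; the point is 6 mm above what it lies on, its z up
- black_holder_mid (a point): the same for the dark grey to black sheet holder, which lies on the other side of the ridge
- gauge_grip (a point): centre of the black handle post on top of the angle gauge (loose, about 0.35 kg, stands upright on the bench at the start). The post is 28 by 28 mm and 55 mm high; this point is 165 mm above the gauge's underside and the post's top is 26 mm higher. Its x is the gauge's thin direction, y the length of the base, z up; the white dial plate (112 mm wide, below the post) faces -x.
- gauge_base (a point): centre of the flat underside of the gauge's base bar, 50 mm (x) by 120 mm (y); axes as the gauge's. Let go on the ridge, the gauge tips until an end of the base meets the stud at about 0.28 rad.
- pointer (a joint): rad; the red pointer hanging freely on the dial from a pivot 125 mm above the underside, a damped pendulum that settles within about a second. 0 is perpendicular to the base; it grows as the tip goes to the gauge's +y. When still it hangs plumb, so tilting the gauge about its own x by an angle makes it read minus that angle.
- mark (a joint): rad; angle of the blue setting mark on the dial, about the same pivot, same zero and direction as the pointer; it stays where it was set and is not to be moved
- pointer_tip (a point): point of the red pointer, 80 mm from the pivot
- mark_point (a point): point on the pointer tip's arc, 80 mm from the pivot, to which the blue tab just below it points

How it is judged:
On the way, in this order (a step that is already met when the one before it is completed fails the run):
1. both sheet holders lie released in the tray of their colour (x of gold_holder_mid in the frame of tray_yellow between -0.048 and 0.048 m and y of gold_holder_mid in the frame of tray_yellow between -0.048 and 0.048 m and z of gold_holder_mid in the frame of tray_yellow between 0 and 0.033 m and contact force between each of gold_holder, black_holder and the fingers below 0.1 N and linear speed of each of gold_holder, black_holder below 0.03 m/s and x of black_holder_mid in the frame of tray_black between -0.048 and 0.048 m and y of black_holder_mid in the frame of tray_black between -0.048 and 0.048 m and z of black_holder_mid in the frame of tray_black between 0 and 0.033 m), for 0.2 s.
2. the middle of the gauge's base stands on the ridge (contact force between gauge and stud above 0.3 N and horizontal distance between gauge_base and ridge_top below 0.025 m), for 0.2 s.
At the end, for the whole second after the job is handed in: Each holder released in its colour's tray; the gauge held still by the fingers, base middle within 25 mm of the ridge's top and resting on it, along the stud within 15 degrees, pointer still with its tip within 4 mm (2.9 degrees) of the mark (all of step 1 and distance between pointer_tip and mark_point below 0.004 m and distance between gauge_base and ridge_top below 0.025 m and angle between the x axis of gauge_base and the x axis of stud, either way round below 0.26 rad and contact force between gauge and stud above 0.3 N and contact force between gauge and the fingers above 0.5 N and linear speed of gauge below 0.02 m/s and velocity of joint pointer between -0.15 and 0.15 rad/s); the arm keeps its last pose, push and grip.
It also fails if it takes over 70 s, if anything falls off the work surface, if the arm or the gripper's body presses on something with over 40 N, if the wrist force passes 120 N, or if a joint passes its speed limit or range.

## Working session

There is one attempt and no reset: what is moved stays moved. The work goes in short steps, Python scripts to look and compute and a tool call to move; the robot and the scene stay as the last step left them, time stands still between calls to the robot, and variables do not carry over. Pictures are saved under pics/ and viewed, and the job is handed in when it is done.

Besides the shell and the picture viewer there is one more tool, called after "Call:" as name(argument=value, ...) on one line, values as JSON. arm_command: Moves the arm, as the interface text tells. Its arguments: {"type":"object","properties":{"deltas":{"type":"array"},"fingers":{"type":"number"},"newtons":{"type":"number"}},"required":["deltas"]}

```bash
ls; mkdir -p pics; cat > h.py <<'E'
import numpy as np, cv2
from scipy.spatial.transform import Rotation as Ro
from workcell import sensors, read_camera, job, bot
def snap(n,f):
    s=sensors.read_state(); c=read_camera(n); cv2.imwrite('pics/'+f+'.png',c['color'][:,:,::-1]); 
    f_=200/np.tan(np.radians(c['vfov'])/2)
    K=np.array([[f_,0,c['cx']],[0,f_,c['cy']],[0,0,1]])
    if 'R' in c: R=np.array(c['R']);t=np.array(c['t'])
    else:
        T=np.eye(4);T[:3,:3]=Ro.from_rotvec(s['tcp_rot']).as_matrix();T[:3,3]=s['tool_pos']
        M=np.linalg.inv(T@np.array(c['T_tool_cam']));R=M[:3,:3];t=M[:3,3]
    np.savez('pics/'+f+'.npz',K=K,R=R,t=t,img=c['color'])
    return s
def load(f): return np.load('pics/'+f+'.npz')
def ray(d,u,v):
    r=d['R'].T@np.linalg.solve(d['K'],[u,v,1.]); return -d['R'].T@d['t'],r
def onz(d,u,v,z):
    o,r=ray(d,u,v); return o+r*(z-o[2])/r[2]
def proj(d,X):
    p=d['K']@(d['R']@np.array(X)+d['t']); return p[:2]/p[2]
def tri(a,b):
    (o1,r1),(o2,r2)=a,b
    A=np.c_[r1,-r2]; k=np.linalg.lstsq(A,o2-o1,rcond=None)[0]
    p,q=o1+k[0]*r1,o2+k[1]*r2
    return (p+q)/2,np.linalg.norm(p-q)
E
python3 - <<'E'
from h import *
for n in ['scene','top','wrist']:
    s=snap(n,n+'0'); d=load(n+'0'); print(n,d['K'][0],d['K'][1,2],(-d['R'].T@d['t']).round(3),d['R'].round(2).tolist())
print(s, bot.grasp_offset, Ro.from_rotvec(s['tcp_rot']).as_matrix().round(3))
E
```

```text
pics
scene [485.49454131   0.         315.52079426] 205.99803478198146 [-0.095  0.599  1.124] [[-0.75, -0.66, -0.02], [-0.51, 0.6, -0.61], [0.41, -0.45, -0.79]]
top [440.10350127   0.         320.42744031] 199.66374603187742 [0.362 0.009 1.307] [[-0.01, -1.0, -0.02], [-1.0, 0.01, -0.08], [0.08, 0.01, -1.0]]
wrist [341.65276689   0.         322.29179731] 204.61824261644765 [ 0.359 -0.575  0.374] [[0.43, -0.9, -0.0], [-0.86, -0.41, 0.31], [-0.28, -0.13, -0.95]]
{'time': 0.1, 'q': array([-1.16591224e+00,  2.64647572e-01,  1.60528827e+00,  2.16452430e-05,
        1.27367481e+00, -3.69209798e-02]), 'joint_vel': array([ 4.86396522e-04, -1.11638947e-03, -1.74745882e-03,  7.64477711e-04,
        8.57974621e-05, -1.93344457e-03]), 'joint_torque': array([ 4.56098969e-04, -5.16707683e+01, -3.68588841e+01,  6.23532458e-06,
        6.30921437e-03,  3.52873144e-06]), 'tool_pos': array([ 0.28833685, -0.60956996,  0.23007944]), 'tcp_rot': array([-1.38521776,  0.879125  , -0.87641421]), 'wrist_force': array([-0.47202215, -1.12866925, -0.45012988]), 'torque': array([0.00110327, 0.01889531, 0.04356943]), 'width': 0.9985042118612288} 0.0187 [[ 0.428 -0.001  0.904]
 [-0.904  0.002  0.428]
 [-0.002 -1.     0.   ]]
```

View pics/scene0.png

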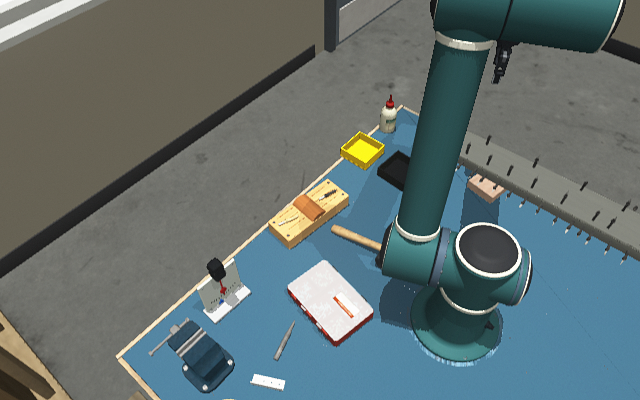

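View pics/top0.png

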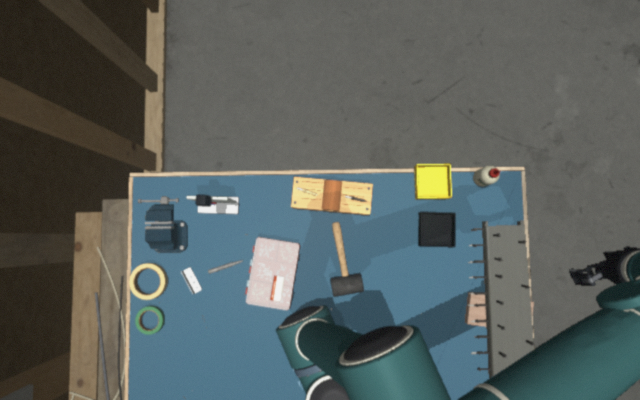

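View pics/wrist0.png

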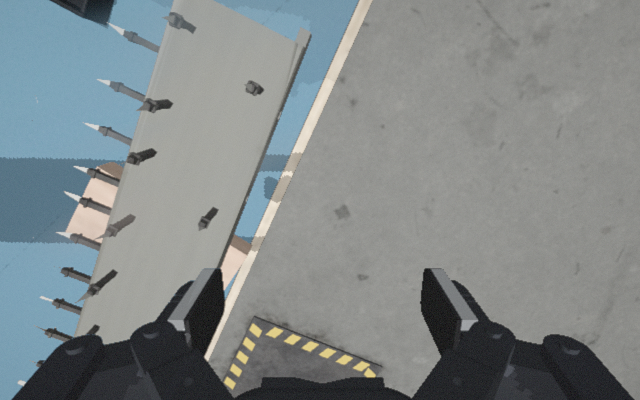

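The arm stands over the far end. In the top view the stud is at about (332,196), the yellow tray at (433,181), the black tray at (436,229) and the gauge at (215,203). I'll zoom in and measure.

```bash
python3 - <<'E'
from h import *
d=load('top0'); im=d['img'][:,:,::-1]
c=im[155:255,170:480]; a=cv2.resize(im[160:240,280:400],None,fx=6,fy=6,interpolation=cv2.INTER_CUBIC)
b=cv2.resize(im[180:225,150:260],None,fx=6,fy=6,interpolation=cv2.INTER_CUBIC)
cv2.imwrite('pics/a1.png',a);cv2.imwrite('pics/b1.png',b)
s=load('scene0')['img'][:,:,::-1]
cv2.imwrite('pics/c1.png',np.vstack([cv2.resize(s[170:260,255:365],None,fx=5,fy=5,interpolation=cv2.INTER_CUBIC)]))
cv2.imwrite('pics/d1.png',np.vstack([cv2.resize(s[245:330,180:270],None,fx=6,fy=6,interpolation=cv2.INTER_CUBIC)]))
for n,p,z in [('yel',(433,181),.035),('blk',(436,229),.035),('stud',(332,196),.045),('gauge',(215,204),0.1)]:
    print(n,onz(d,*p,z).round(3))
hsv=cv2.cvtColor(d['img'],cv2.COLOR_RGB2HSV)
m=cv2.inRange(hsv,(25,180,100),(35,255,255)); 
n,l,st,ce=cv2.connectedComponentsWithStats(m); print(st[1:][st[1:,4]>30])
E
```

```text
yel [ 0.519 -0.3    0.035]
blk [ 0.38  -0.304  0.035]
stud [ 0.479 -0.006  0.045]
gauge [0.456 0.318 0.1  ]
[]
```

View pics/a1.png

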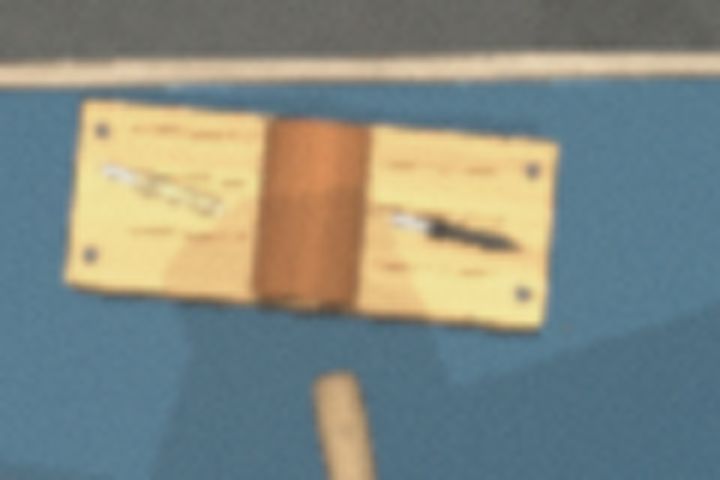

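View pics/b1.png

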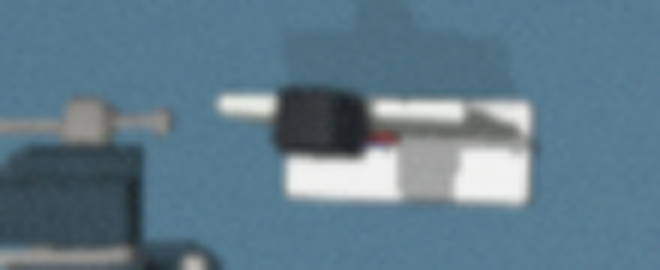

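View pics/c1.png

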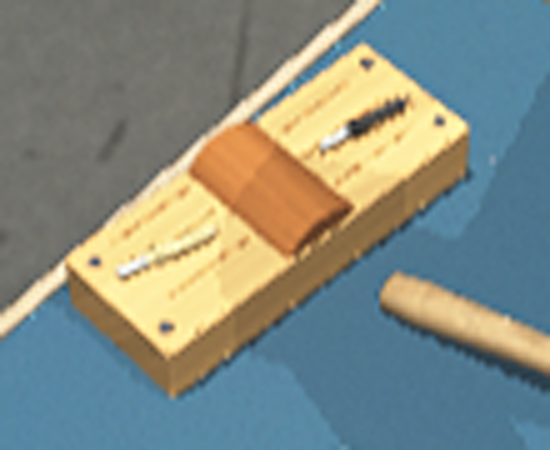

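View pics/d1.png

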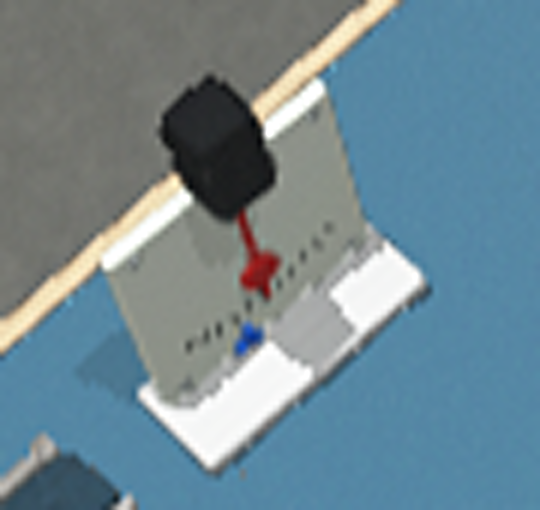

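Call:
arm_command(deltas=[[0, -0.013, 0, -0.161], [0, -0.013, 0, -0.161], [0, -0.013, 0, -0.161], [0, -0.013, 0, -0.161], [0, -0.013, 0, -0.161], [0, -0.013, 0, -0.161], [0, -0.013, 0, -0.161], [0.0147, 0, 0.043, 0], [0.0147, 0, 0.043, 0], [0.0147, 0, 0.043, 0], [0.0147, 0, 0.043, 0], [0.0147, 0, 0.043, 0], [0.0147, 0, 0.043, 0], [0.0147, 0, 0.043, 0], [0.0147, 0, 0.043, 0], [0.0147, 0, 0.043, 0], [0.0147, 0, 0.043, 0], [0.0147, 0, 0.043, 0], [0.0147, 0, 0.043, 0], [0, 0, 0, 0]])

```text
time: 2.65
tool_pos: [0.4664, -0.092, 0.322]
tcp_rot: [-1.57, -0.002, 0.002]
wrist_force: [-0.7, -1.0, 0.1]
width: 1.0
```

```bash
python3 - <<'E'
from h import *
s=snap('wrist','w1'); print(s['tool_pos'],Ro.from_rotvec(s['tcp_rot']).as_matrix().round(3))
d=load('top0')
P=[onz(d,280+x/6,160+y/6,.045) for x,y in [(85,100),(560,145),(540,328),(65,285)]]
print(np.round(P,3), np.mean(P,0).round(3),np.linalg.norm(P[0]-P[1]),np.linalg.norm(P[0]-P[3]))
v=P[0]-P[1]+P[3]-P[2];print('long axis deg from +y (ccw)',np.degrees(np.arctan2(-v[0],v[1])))
E
```

```text
[ 0.46640652 -0.0919813   0.32201894] [[ 1.    -0.    -0.003]
 [ 0.003  0.001  1.   ]
 [-0.    -1.     0.001]]
[[ 0.536  0.102  0.045]
 [ 0.511 -0.126  0.045]
 [ 0.423 -0.114  0.045]
 [ 0.447  0.113  0.045]] [ 0.48  -0.006  0.045] 0.22951145982364218 0.0898466503943728
long axis deg from +y (ccw) -6.167661868451525
```

View pics/w1.png

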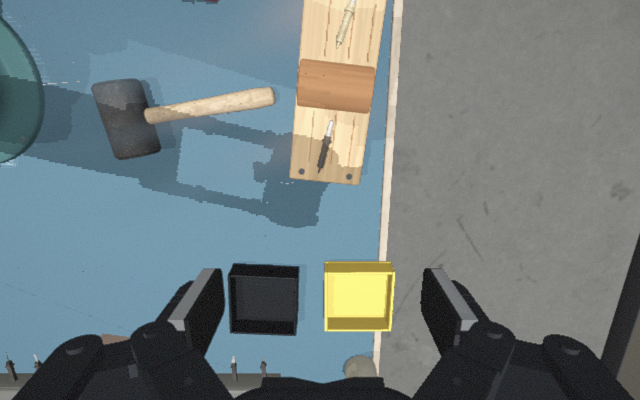

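Call:
arm_command(deltas=[[0, 0.015, 0.04, 0], [0, 0.015, 0.04, 0], [0, 0.015, 0, 0], [0, 0, 0, 0], [0, 0, 0, 0]])

```text
time: 3.32
tool_pos: [0.4664, -0.0159, 0.2777]
tcp_rot: [-1.571, 0.003, -0.003]
wrist_force: [0.3, 0.3, 0.4]
width: 1.005
```

```bash
python3 - <<'E'
from h import *
s=snap('wrist','w2'); print(s['tool_pos'])
im=load('w2')['img'][:,:,::-1]
cv2.imwrite('pics/w2z.png',cv2.resize(im[20:270,260:430],None,fx=3,fy=2.4,interpolation=cv2.INTER_CUBIC) if 0 else cv2.resize(im[0:300,240:440],None,fx=2,fy=2,interpolation=cv2.INTER_CUBIC))
E
```

```text
[ 0.4664275  -0.01589821  0.27769105]
```

View pics/w2z.png

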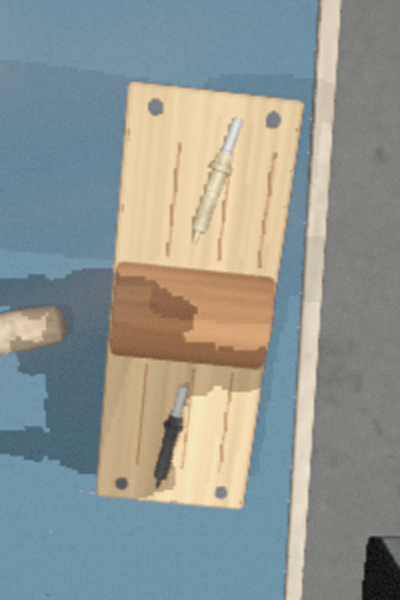

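```bash
python3 - <<'E'
from h import *
d=load('w2'); f=lambda x,y,z:onz(d,240+x/2,0+y/2,z)
for n,a,b,c in [('blk',(183,385),(158,488),(167.5,450)),('gold',(237,118),(195,241),(210,198))]:
    A,B,C=f(*a,.051),f(*b,.051),f(*c,.051); v=A-B
    print(n,'len',np.linalg.norm(v).round(3),'mid',C.round(4),'axis ccw from y deg',np.degrees(np.arctan2(-v[0],v[1])).round(1), f(*((np.array(a)+b)/2),.051).round(4))
for n,f_ in [('bf',(172,418)),('bt',(161,482)),('gf',(221,166)),('gt',(197,233))]: print(n,f(*f_,.051).round(4))
P=[f(*p,.045) for p in [(128,82),(303,102),(243,509),(98,496)]]
print(np.round(P,3),np.mean(P,0).round(4))
# trays from top view & w1
w=load('w1'); 
for nm,ps in [('black',[(230,264),(299,266),(297,335),(229,333)]),('yel',[(325,263),(394,263),(392,331),(325,331)])]:
    Q=[onz(w,*p,.035) for p in ps]; print(nm,np.round(Q,3).tolist(),np.mean(Q,0).round(3))
E
```

```text
blk len 0.065 mid [ 0.4667 -0.0811  0.051 ] axis ccw from y deg -12.9 [ 0.4685 -0.0727  0.051 ]
gold len 0.063 mid [0.4891 0.0587 0.051 ] axis ccw from y deg -18.9 [0.4921 0.0678 0.051 ]
bf [ 0.4693 -0.0614  0.051 ]
bt [ 0.4628 -0.1013  0.051 ]
gf [0.4945 0.0743 0.051 ]
gt [0.4826 0.0411 0.051 ]
[[ 0.448  0.114  0.045]
 [ 0.536  0.105  0.045]
 [ 0.512 -0.122  0.045]
 [ 0.425 -0.113  0.045]] [ 0.4801 -0.004   0.045 ]
black [[0.336, -0.239, 0.035], [0.433, -0.242, 0.035], [0.427, -0.358, 0.035], [0.325, -0.355, 0.035]] [ 0.38  -0.299  0.035]
yel [[0.469, -0.237, 0.035], [0.566, -0.237, 0.035], [0.571, -0.351, 0.035], [0.47, -0.351, 0.035]] [ 0.519 -0.294  0.035]
```

Call:
arm_command(deltas=[[0, 0.03, -0.033, 0], [0, 0.03, -0.032, 0], [0, 0.03, 0, 0.113], [0, 0.03, 0, 0.112], [0, 0.03, 0, 0], [0, 0.02, 0, 0], [0, 0, 0, 0], [0, 0, 0, 0]], fingers=0.045)

```text
time: 4.38
tool_pos: [0.4671, -0.0802, 0.1086]
tcp_rot: [-1.564, 0.177, -0.18]
wrist_force: [-0.2, -0.3, -0.1]
width: 0.526
```

```bash
python3 - <<'E'
from h import *
s=snap('wrist','w3'); print(s['tool_pos'],s['width'],proj(load('w3'),s['tool_pos']-[0,0,.05]))
E
```

```text
[ 0.46709915 -0.08024156  0.10855808] 0.5261880491462204 [324.44540829 230.86349205]
```

View pics/w3.png

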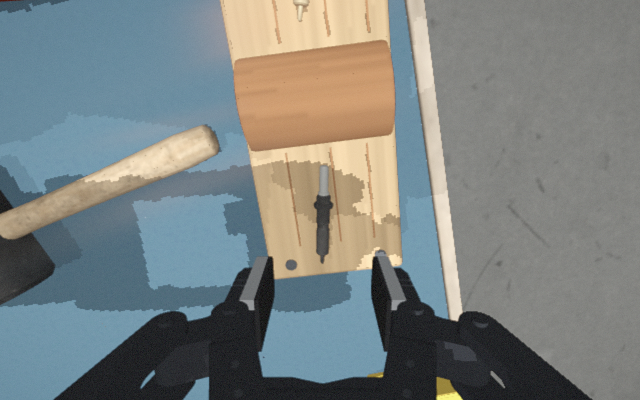

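The holder lies centred on the jaw axis: body centre at about (323,229) against a predicted (324,231). I'll go down and close.

Call:
arm_command(deltas=[[0, 0.025, 0, 0], [0, 0.02, 0, 0], [0, 0.0145, 0, 0], [0, 0, 0, 0], [0, 0, 0, 0]])

```text
time: 5.05
tool_pos: [0.4669, -0.0797, 0.0487]
tcp_rot: [-1.564, 0.177, -0.179]
wrist_force: [0.0, -0.9, 0.4]
width: 0.53
```

Call:
arm_command(deltas=[[0, 0, 0, 0], [0, 0, 0, 0], [0, 0, 0, 0], [0, 0, 0, 0], [0, 0, 0, 0]], fingers=0, newtons=25)

```text
time: 5.68
tool_pos: [0.4668, -0.0797, 0.0486]
tcp_rot: [-1.564, 0.177, -0.179]
wrist_force: [-0.3, 0.3, 5.9]
width: 0.13
```

Call:
arm_command(deltas=[[0, -0.03, 0, 0], [0, -0.03, 0, 0], [0, -0.03, 0, -0.113], [0, 0, 0, -0.112], [-0.0145, 0, -0.037, 0], [-0.0145, 0, -0.037, 0], [-0.0145, 0, -0.037, 0], [-0.0145, 0, -0.037, 0], [-0.0145, 0, -0.037, 0], [-0.0145, 0, -0.037, 0], [0, 0.03, 0, 0], [0, 0.02, 0, 0], [0, 0, 0, 0], [0, 0, 0, 0]])

```text
time: 7.42
tool_pos: [0.3789, -0.3015, 0.0882]
tcp_rot: [-1.571, 0.001, -0.002]
wrist_force: [0.0, 0.1, 0.1]
width: 0.131
```

```bash
python3 - <<'E'
from h import *
s=snap('wrist','w4'); print(s['tool_pos'],s['width'],proj(load('w4'),[.38,-.302,.004]))
E
```

```text
[ 0.37890438 -0.3014926   0.08823913] 0.13064512934288616 [325.59969708 213.40208349]
```

View pics/w4.png

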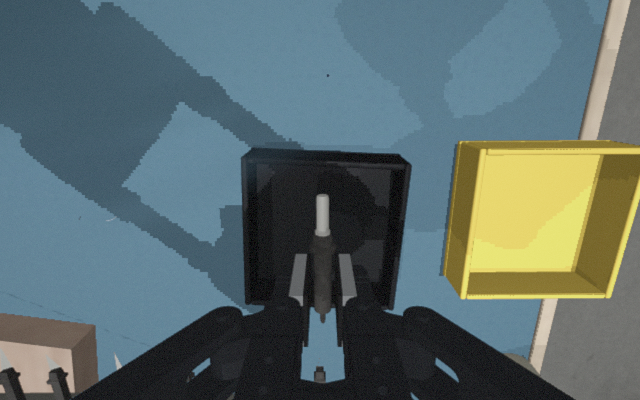

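Call:
arm_command(deltas=[[0, 0.03, 0, 0], [0, 0.025, 0, 0], [0, 0.014, 0, 0], [0, 0, 0, 0], [0, 0, 0, 0]])

```text
time: 8.1
tool_pos: [0.3795, -0.302, 0.0199]
tcp_rot: [-1.572, 0.0, -0.003]
wrist_force: [-0.2, 0.5, 0.1]
width: 0.126
```

Call:
arm_command(deltas=[[0, 0, 0, 0], [0, 0, 0, 0], [0, 0, 0, 0], [0, -0.04, 0, 0], [0, -0.05, 0, 0], [0, -0.05, 0, 0], [0.011, 0, 0.036, 0], [0.011, 0, 0.036, 0], [0.011, 0, 0.036, 0], [0.011, 0, 0.036, 0], [0.011, 0, 0.036, 0], [0.011, 0, 0.036, 0], [0.011, 0, 0.036, 0], [0.011, 0, 0.036, 0], [0.011, 0, 0.036, 0], [0.011, 0, 0.036, 0], [0, 0, 0, 0.165], [0, 0.03, 0, 0.165], [0, 0.02, 0, 0], [0, 0, 0, 0]], fingers=0.035)

```text
time: 10.6
tool_pos: [0.4874, 0.0584, 0.107]
tcp_rot: [-1.556, 0.264, -0.257]
wrist_force: [-0.2, -0.4, 0.5]
width: 0.408
```

```bash
python3 - <<'E'
from h import *
s=snap('wrist','w5'); print(s['tool_pos'],s['width'],proj(load('w5'),[s['tool_pos'][0],s['tool_pos'][1],.051]))
E
```

```text
[0.48743136 0.05835041 0.1069855 ] 0.4077886823152203 [324.9758606  226.87901364]
```

View pics/w5.png

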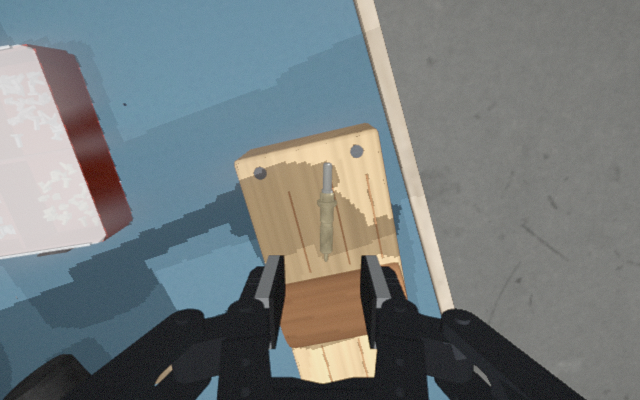

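Call:
arm_command(deltas=[[0, 0.025, 0, 0], [0, 0.02, 0, 0], [0, 0.012, 0, 0], [0, 0, 0, 0], [0, 0, 0, 0]])

```text
time: 11.28
tool_pos: [0.4903, 0.0585, 0.0528]
tcp_rot: [-1.555, 0.259, -0.262]
wrist_force: [-0.1, 0.6, 0.4]
width: 0.412
```

Call:
arm_command(deltas=[[0, 0, 0, 0], [0, 0, 0, 0], [0, 0, 0, 0], [0, 0, 0, 0], [0, 0, 0, 0]], fingers=0)

```text
time: 11.9
tool_pos: [0.4902, 0.0585, 0.0528]
tcp_rot: [-1.555, 0.259, -0.262]
wrist_force: [-1.3, 0.4, 6.5]
width: 0.126
```

Call:
arm_command(deltas=[[0, -0.03, 0, 0], [0, -0.03, 0, 0], [0, -0.03, 0, -0.165], [0, 0, 0, -0.165], [0.003, 0, -0.0395, 0], [0.003, 0, -0.0395, 0], [0.003, 0, -0.0395, 0], [0.003, 0, -0.0395, 0], [0.004, 0, -0.0395, 0], [0.004, 0, -0.0395, 0], [0.004, 0, -0.0395, 0], [0.004, 0, -0.0395, 0], [0.004, 0, -0.0395, 0], [0, 0.03, 0, 0], [0, 0.02, 0, 0], [0, 0, 0, 0], [0, 0, 0, 0]])

```text
time: 14.02
tool_pos: [0.5209, -0.2967, 0.0921]
tcp_rot: [-1.571, 0.001, -0.001]
wrist_force: [0.4, 0.4, 0.1]
width: 0.131
```

```bash
python3 - <<'E'
from h import *
s=snap('wrist','w6'); print(s['tool_pos'],s['width'],proj(load('w6'),[.38,-.302,.004]))
E
```

```text
[ 0.52090747 -0.29674251  0.0921422 ] 0.13142936883620024 [128.82179652 218.20680902]
```

View pics/w6.png

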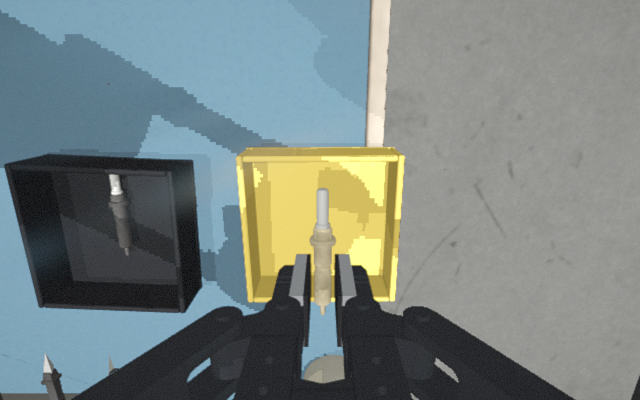

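The black holder is in its tray and the gold one is over the yellow tray. Next I'll lower, release and go to look at the gauge.

Call:
arm_command(deltas=[[0, 0.03, 0, 0], [0, 0.025, 0, 0], [0, 0.017, 0, 0], [0, 0, 0, 0], [0, 0, 0, 0]])

```text
time: 14.7
tool_pos: [0.5215, -0.2976, 0.0209]
tcp_rot: [-1.572, 0.0, -0.003]
wrist_force: [-0.4, -0.3, 0.0]
width: 0.128
```

Call:
arm_command(deltas=[[0, 0, 0, 0], [0, 0, 0, 0], [0, 0, 0, 0], [0, -0.04, 0, 0], [0, -0.05, 0, 0], [0, -0.05, 0, 0], [0, -0.04, 0, 0], [0, 0, 0, 0]], fingers=0.035)

```text
time: 15.7
tool_pos: [0.5233, -0.2988, 0.2051]
tcp_rot: [-1.576, -0.005, -0.008]
wrist_force: [-0.3, 0.0, 0.1]
width: 0.413
```

```bash
python3 - <<'E'
from h import *
s=snap('wrist','w7'); print(s['tool_pos'],s['width'])
E
```

```text
[ 0.52327394 -0.29880439  0.20509469] 0.41331227178261165
```

View pics/w7.png

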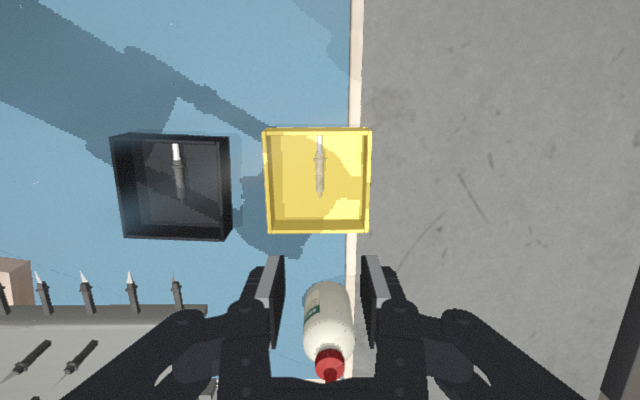

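Both holders are released in their trays: the gold one at about (320,165), the black one at about (178,172). Next I'll move beside the gauge, with the wrist camera on the dial side.

Call:
arm_command(deltas=[[-0.007, 0, 0.045, 0], [-0.007, 0, 0.045, 0], [-0.007, 0, 0.045, 0], [-0.007, 0, 0.045, 0], [-0.007, 0, 0.045, 0], [-0.007, 0, 0.045, 0], [-0.007, 0, 0.045, 0], [-0.007, 0, 0.045, 0], [-0.007, 0, 0.045, 0], [-0.007, 0, 0.045, 0], [-0.03, 0, 0.03, 0], [-0.03, 0.01, 0.03, 0], [-0.03, 0.01, 0.03, 0], [-0.03, 0.01, 0, 0], [0, 0, 0, 0], [0, 0, 0, 0], [0, 0, 0, 0]])

```text
time: 17.88
tool_pos: [0.3327, 0.2432, 0.17]
tcp_rot: [-1.571, 0.002, -0.003]
wrist_force: [0.1, -0.9, 0.4]
width: 0.413
```

```bash
python3 - <<'E'
from h import *
s=snap('wrist','w8'); print(s['time'],s['tool_pos'],s['width']); snap('scene','s8')
E
```

```text
17.875 [0.33270746 0.24315814 0.16997027] 0.4130678273744331
```

View pics/w8.png

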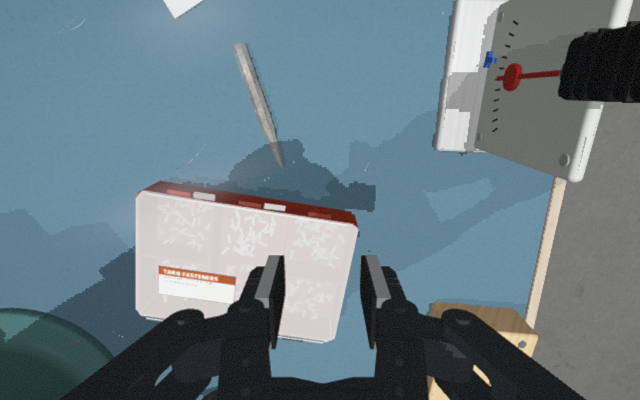

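View pics/s8.png

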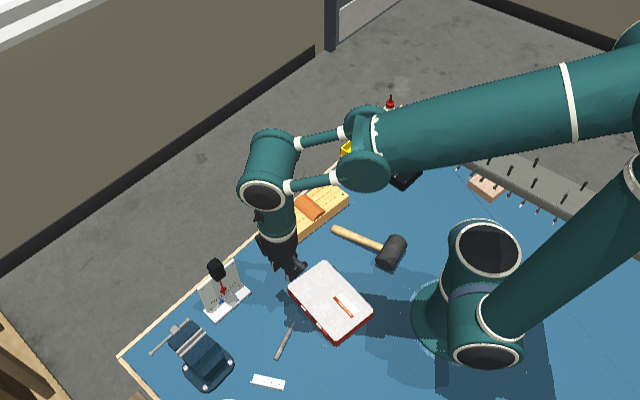

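```bash
python3 - <<'E'
from h import *
im=load('w8')['img'][:,:,::-1]
cv2.imwrite('pics/w8z.png',cv2.resize(im[0:190,430:640],None,fx=3.0,fy=3.0,interpolation=cv2.INTER_CUBIC))
E
```

```text
(no output)
```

View pics/w8z.png

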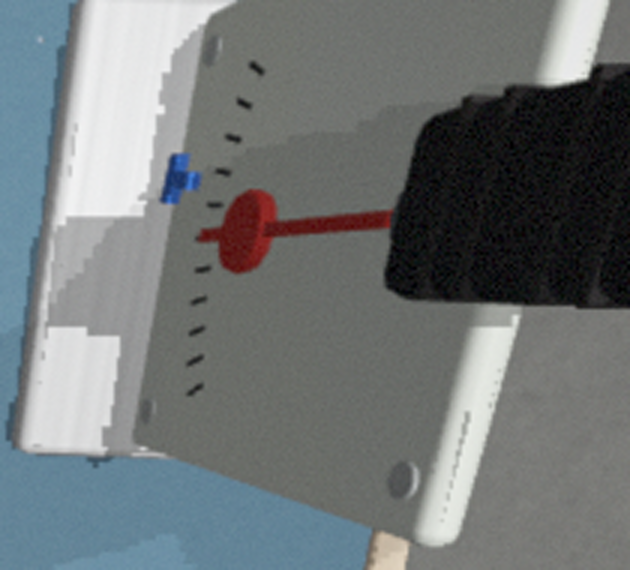

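```bash
python3 - <<'E'
from h import *
d=load('w8'); f=lambda p,z:onz(d,430+p[0]/3,p[1]/3,z)
print('tip',f((196,237),.045).round(4))
# base left long edge (near edge) & ends
for p in [(15,440),(50,160),(78,0)]: print('edge z.0',f(p,0.0).round(4),'z.012',f(p,.012).round(4))
print('plate top edge', f((425,540),.137).round(4),f((520,310),.137).round(4),f((600,0),.137).round(4))
for yaw in [0.02,0,-.02,-.05]:
  t=f((196,237),.045); n=np.array([np.cos(yaw),np.sin(yaw),0]);yv=np.array([-np.sin(yaw),np.cos(yaw),0])
  o,_=0,0
  out=[]
  for p in [(200,180),(199,179),(203,180)]:
    o,r=ray(d,430+p[0]/3,p[1]/3); X=o+r*((t-o)@n)/(r@n); dy=(X-t)@yv; out.append((X.round(4).tolist(),round(float(dy),4),round(float(np.arctan2(dy,.125-X[2])),4),round(float(np.hypot(dy,.125-X[2])),4)))
  print(yaw,out[0],out[1][2:],out[2][2:])
E
```

```text
tip [0.4596 0.333  0.045 ]
edge z.0 [0.4347 0.2768 0.    ] z.012 [0.4308 0.2785 0.012 ]
edge z.0 [0.4369 0.3552 0.    ] z.012 [0.4329 0.354  0.012 ]
edge z.0 [0.4401 0.3948 0.    ] z.012 [0.436  0.3921 0.012 ]
plate top edge [0.464  0.2791 0.137 ] [0.471  0.3181 0.137 ] [0.4719 0.3632 0.137 ]
0.02 ([0.4593, 0.3461, 0.0434], 0.0131, 0.1593, 0.0826) (0.1615, 0.0832) (0.1607, 0.0811)
0 ([0.4596, 0.3462, 0.0429], 0.0132, 0.1588, 0.0832) (0.161, 0.0838) (0.1602, 0.0816)
-0.02 ([0.4599, 0.3462, 0.0423], 0.0132, 0.1584, 0.0837) (0.1605, 0.0844) (0.1597, 0.0822)
-0.05 ([0.4603, 0.3463, 0.0415], 0.0133, 0.1578, 0.0846) (0.1599, 0.0852) (0.1591, 0.083)
```

```bash
python3 - <<'E'
from h import *
d=load('top0'); print(onz(d,201.3,200,.191).round(4))
s=load('scene0')
hsv=lambda i:cv2.cvtColor(i,cv2.COLOR_RGB2GRAY)
for nm,dd,roi in [('top',d,(185,215,190,215)),('scene',s,(250,290,200,230))]:
    g=hsv(dd['img']); r=g[roi[0]:roi[1],roi[2]:roi[3]]; m=(r<60).astype(np.uint8)
    ys,xs=np.nonzero(m); print(nm,xs.min()+roi[2],xs.max()+roi[2],ys.min()+roi[0],ys.max()+roi[0],m.sum())
# predict post corners for candidate centre
for c in [(.46,.333),(.465,.333),(.47,.333)]:
  yaw=-.04;Rz=np.array([[np.cos(yaw),-np.sin(yaw)],[np.sin(yaw),np.cos(yaw)]])
  for nm,dd in [('top',d),('scene',s)]:
    P=np.array([proj(dd,[*(np.array(c)+Rz@np.array([sx*.014,sy*.014])),z]) for sx in(-1,1) for sy in(-1,1) for z in(.1375,.191)])
    print(c,nm,P.min(0).round(1),P.max(0).round(1))
# base
b=[onz(d,150+x/6,180+y/6,.012) for x,y in [(285,100),(532,100),(530,205),(285,197)]]; print(np.round(b,4))
E
```

```text
[0.4599 0.3295 0.191 ]
top 196 211 195 204 123
scene 207 225 258 289 303
(0.46, 0.333) top [194.2 194.4] [211.2 207. ]
(0.46, 0.333) scene [204.1 255.9] [225.7 283. ]
(0.465, 0.333) top [194.2 192.4] [211.2 205.1]
(0.465, 0.333) scene [202.7 254.7] [224.3 281.7]
(0.47, 0.333) top [194.3 190.5] [211.2 203.3]
(0.47, 0.333) scene [201.2 253.5] [222.8 280.5]
[[0.4857 0.3923 0.012 ]
 [0.4839 0.2698 0.012 ]
 [0.432  0.2707 0.012 ]
 [0.4376 0.3918 0.012 ]]
```

Call:
arm_command(deltas=[[0, -0.04, 0, 0], [0, -0.03, 0, 0], [0.0255, 0, 0.0175, 0], [0.0255, 0, 0.0175, 0], [0.0255, 0, 0.0175, 0], [0.0255, 0, 0.0175, 0], [0.0255, 0, 0.0175, 0.035], [0, 0, 0, 0], [0, 0, 0, 0], [0, 0, 0, 0]], fingers=0.07)

```text
time: 19.23
tool_pos: [0.4589, 0.3299, 0.2398]
tcp_rot: [-1.571, 0.029, -0.029]
wrist_force: [0.0, -0.3, -0.4]
width: 0.819
```

```bash
python3 - <<'E'
from h import *
s=snap('wrist','w9'); p=s['tool_pos']; print(s['time'],p,s['width'],proj(load('w9'),[p[0],p[1],.191]))
E
```

```text
19.225 [0.45891127 0.32992094 0.23976455] 0.8189598337027818 [324.46108893 232.01505215]
```

View pics/w9.png

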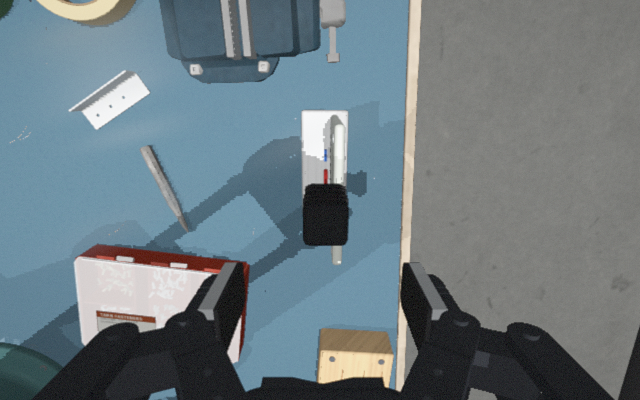

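Call:
arm_command(deltas=[[0.0005, 0.02, 0.005, 0], [0, 0.025, 0, 0], [0, 0.025, 0, 0], [0, 0.02, 0, 0], [0, 0, 0, 0], [0, 0, 0, 0]])

```text
time: 20.02
tool_pos: [0.4605, 0.3358, 0.1503]
tcp_rot: [-1.57, 0.028, -0.03]
wrist_force: [0.4, 0.3, 0.4]
width: 0.819
```

Call:
arm_command(deltas=[[0, 0, 0, 0], [0, 0, 0, 0], [0, 0, 0, 0], [0, 0, 0, 0], [0, 0, 0, 0]], fingers=0, newtons=40)

```text
time: 20.65
tool_pos: [0.4608, 0.3359, 0.1508]
tcp_rot: [-1.569, 0.028, -0.03]
wrist_force: [0.8, 0.5, 5.1]
width: 0.326
```

Call:
arm_command(deltas=[[0, -0.015, 0, 0], [0, -0.02, 0, 0], [0, -0.025, 0, 0], [0, -0.025, 0, 0], [0, -0.015, 0, 0], [0, 0, 0, 0], [0, 0, 0, 0], [0, 0, 0, 0]])

```text
time: 21.65
tool_pos: [0.4593, 0.335, 0.2482]
tcp_rot: [-1.572, 0.031, -0.027]
wrist_force: [1.0, 0.7, -3.0]
width: 0.323
```

```bash
python3 - <<'E'
from h import *
s=snap('scene','s10');print(s['time'],s['tool_pos'],s['width']); s=snap('wrist','w10')
im=load('s10')['img'][:,:,::-1]; cv2.imwrite('pics/s10z.png',np.hstack([cv2.resize(im[190:330,160:320],None,fx=4,fy=4,interpolation=cv2.INTER_CUBIC)]))
E
```

```text
21.65 [0.45930766 0.33495747 0.24821266] 0.3225735800059632
```

View pics/s10z.png

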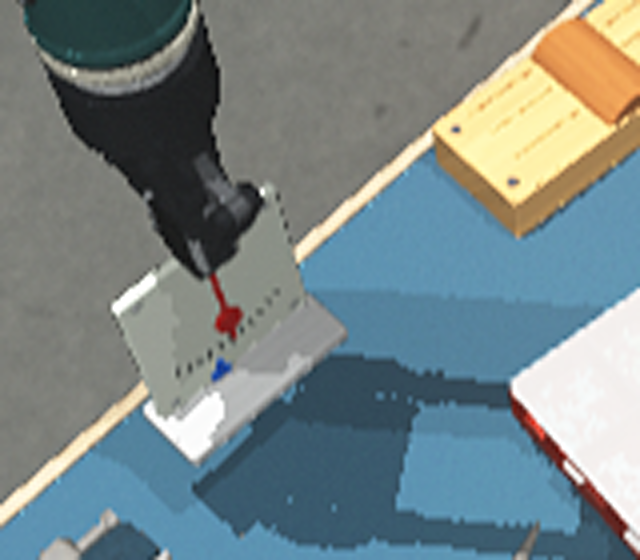

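View pics/w10.png

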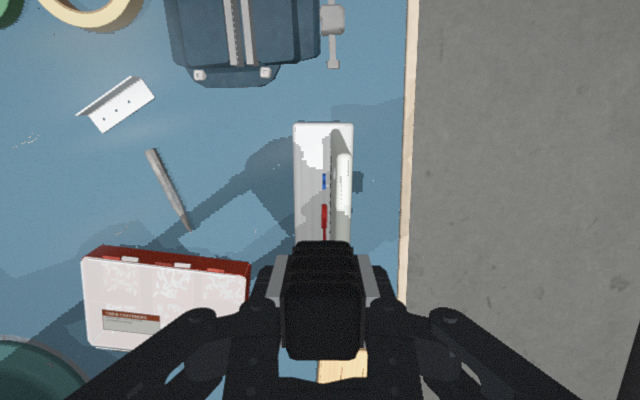

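Call:
arm_command(deltas=[[0.001, 0, -0.008, 0], [0.002, 0, -0.017, 0], [0.003, 0, -0.027, 0.01], [0.003, 0, -0.03, 0.01], [0.003, 0, -0.03, 0.01], [0.003, 0, -0.03, 0.01], [0.003, 0, -0.03, 0.01], [0.003, 0, -0.03, 0.01], [0.003, 0, -0.03, 0.01], [0.002, 0, -0.03, 0], [0.001, 0, -0.027, 0], [0, 0, -0.022, 0], [0, 0, -0.016, 0], [0, 0, -0.009, 0], [0, 0, -0.004, 0], [0, 0, 0, 0], [0, 0, 0, 0]])

```text
time: 23.88
tool_pos: [0.4607, -0.0047, 0.2498]
tcp_rot: [-1.569, 0.084, -0.083]
wrist_force: [-0.1, 0.3, -4.0]
width: 0.322
```

```bash
python3 - <<'E'
from h import *
s=snap('scene','s11');print(s['time'],s['tool_pos'],s['width'],Ro.from_rotvec(s['tcp_rot']).as_matrix().round(3)); s=snap('wrist','w11')
d=load('w11'); a=-.108
for z in (.061,.045): print([proj(d,[.480-x*np.sin(0)+0,-.005,z]).round(1) for x in [0]])
im=load('s11')['img'][:,:,::-1]; cv2.imwrite('pics/s11z.png',np.hstack([cv2.resize(im[120:270,220:380],None,fx=4,fy=4,interpolation=cv2.INTER_CUBIC)]))
E
```

```text
23.875 [ 0.46067386 -0.00473392  0.24977432] 0.322162377357074 [[ 0.994 -0.     0.106]
 [-0.106  0.     0.994]
 [-0.    -1.     0.   ]]
[array([343. , 176.2])]
[array([342.1, 172.7])]
```

View pics/s11z.png

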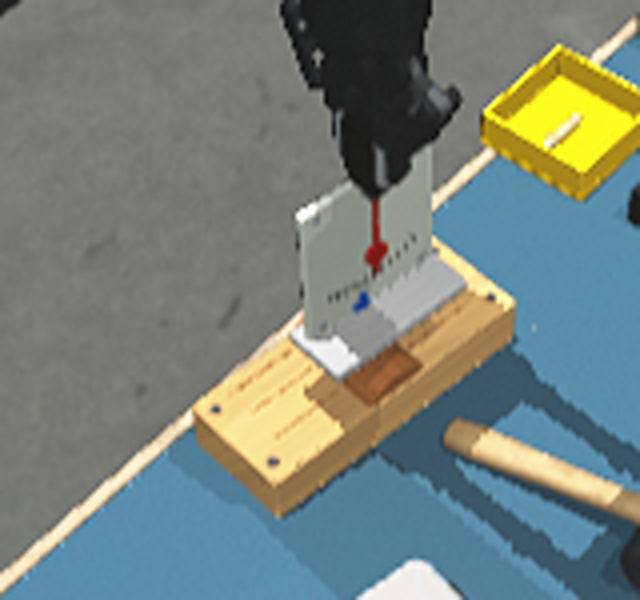

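View pics/w11.png

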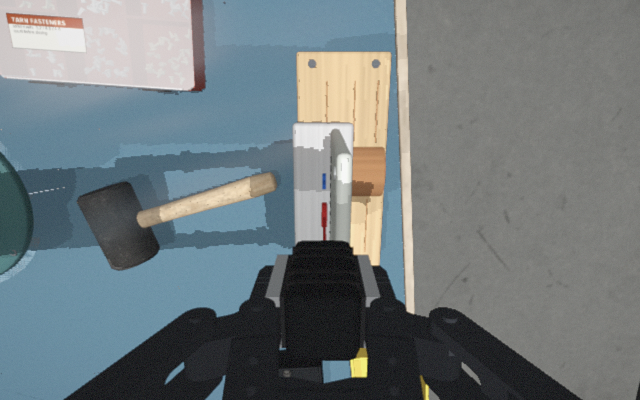

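Call:
arm_command(deltas=[[0.005, 0, 0.001, 0], [0.009, 0.005, 0.001, 0], [0.005, 0.01, 0, 0], [0, 0.01, 0, 0], [0, 0.005, 0, 0], [0, 0.003, 0, 0], [0, 0, 0, 0], [0, 0, 0, 0], [0, 0, 0, 0]])

```text
time: 25.1
tool_pos: [0.48, -0.0053, 0.2172]
tcp_rot: [-1.569, 0.083, -0.085]
wrist_force: [0.4, -0.2, -2.6]
width: 0.319
```

Call:
arm_command(deltas=[[0, 0.002, 0, 0], [0, 0.001, 0, 0], [0, 0, 0, 0], [0, 0, 0, 0]])

```text
time: 25.6
tool_pos: [0.4797, -0.0053, 0.2138]
tcp_rot: [-1.569, 0.084, -0.084]
wrist_force: [-0.4, -0.0, -3.7]
width: 0.323
```

Call:
arm_command(deltas=[[0, 0.001, 0, 0], [0, 0.001, 0, 0], [0, 0, 0, 0], [0, 0, 0, 0]])

```text
time: 26.1
tool_pos: [0.4797, -0.0053, 0.2118]
tcp_rot: [-1.569, 0.084, -0.084]
wrist_force: [0.6, 0.2, -3.4]
width: 0.324
```

Call:
arm_command(deltas=[[0, 0.001, 0, 0], [0, 0, 0, 0], [0, 0, 0, 0]])

```text
time: 26.48
tool_pos: [0.4799, -0.0053, 0.2117]
tcp_rot: [-1.569, 0.083, -0.085]
wrist_force: [-2.5, 0.9, 5.3]
width: 0.322
```

Call:
arm_command(deltas=[[0, 0.001, 0, 0], [0, 0, 0, 0], [0, 0, 0, 0]])

```text
time: 26.85
tool_pos: [0.4801, -0.0053, 0.2117]
tcp_rot: [-1.569, 0.083, -0.085]
wrist_force: [-4.5, -0.5, 10.5]
width: 0.323
```

```bash
python3 - <<'E'
from h import *
s=snap('scene','s12');print(s['time'],s['tool_pos'],s['wrist_force']); s=snap('wrist','w12')
im=load('s12')['img'][:,:,::-1]; cv2.imwrite('pics/s12z.png',np.hstack([cv2.resize(im[140:250,250:370],None,fx=5,fy=5,interpolation=cv2.INTER_CUBIC)]))
im=load('w12')['img'][:,:,::-1]; cv2.imwrite('pics/w12z.png',np.hstack([cv2.resize(im[100:280,260:420],None,fx=3,fy=3,interpolation=cv2.INTER_CUBIC)]))
E
```

```text
26.85 [ 0.48005809 -0.00532849  0.21171189] [-4.47156667 -0.47085265 10.49558988]
```

View pics/s12z.png

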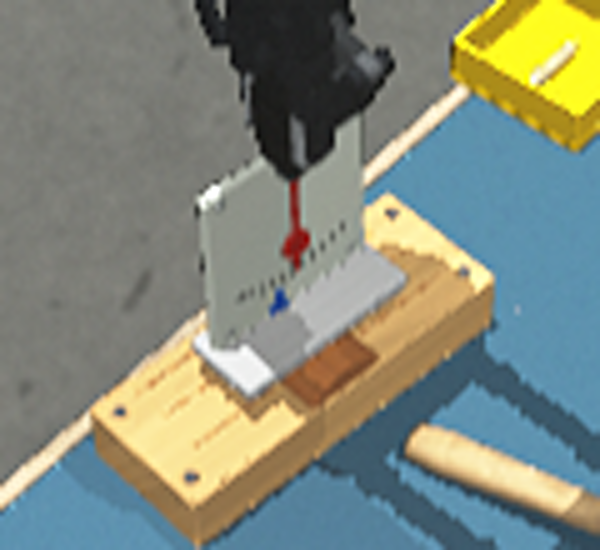

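View pics/w12z.png

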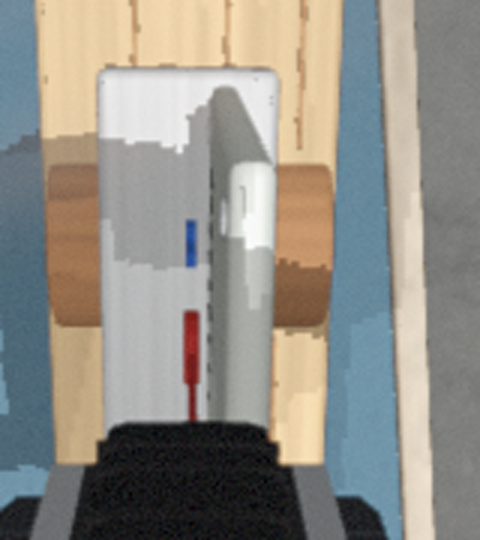

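Call:
arm_command(deltas=[[0, -0.0005, 0.001, 0], [0, -0.0005, 0.002, 0], [0, 0, 0.003, 0], [0, 0, 0.003, 0], [0, 0, 0.003, 0], [0, 0.0005, 0.003, 0], [0, 0.0005, 0.003, 0], [0, 0.0005, 0.003, 0], [0, 0.0005, 0.002, 0], [0, 0, 0.001, 0], [0, 0, 0, 0], [0, 0, 0, 0], [0, 0, 0, 0], [0, 0, 0, 0], [0, 0, 0, 0], [0, 0, 0, 0]], newtons=30)

```text
time: 28.95
tool_pos: [0.4829, 0.0187, 0.2101]
tcp_rot: [-1.569, 0.083, -0.085]
wrist_force: [-2.7, -2.3, 9.1]
width: 0.319
```

```bash
cat > look.py <<'E'
from h import *
import sys
n=sys.argv[1]
s=snap('scene','s'+n);print(s['time'],s['tool_pos'],s['wrist_force']); s=snap('wrist','w'+n)
im=load('s'+n)['img'][:,:,::-1]; a=cv2.resize(im[140:250,250:370],None,fx=3.6,fy=3.6,interpolation=cv2.INTER_CUBIC)
im=load('w'+n)['img'][:,:,::-1]; b=cv2.resize(im[100:280,260:420],None,fx=2.2,fy=2.2,interpolation=cv2.INTER_CUBIC)
cv2.imwrite('pics/z'+n+'.png',np.hstack([a,b[:a.shape[0]]]))
for k in 's','w':
    im=load(k+n)['img']; h=cv2.cvtColor(im,cv2.COLOR_RGB2HSV)
    red=cv2.inRange(h,(0,150,60),(6,255,255))|cv2.inRange(h,(175,150,60),(180,255,255)); blu=cv2.inRange(h,(112,170,60),(128,255,255))
    for nm,m in(('r',red),('b',blu)):
        q,l,st,ce=cv2.connectedComponentsWithStats(m)
        print(k,nm,[(st[i].tolist(),ce[i].round(1).tolist()) for i in range(1,q) if st[i,4]>5][:6])
E
python3 look.py 13
```

```text
28.95 [0.48290876 0.01867499 0.21005156] [-2.6874093  -2.27427976  9.11790857]
s r [([386, 94, 8, 14, 65], [389.7, 102.6]), ([302, 180, 5, 17, 32], [303.8, 189.8]), ([288, 290, 14, 17, 49], [294.3, 298.0]), ([305, 311, 12, 13, 40], [310.7, 316.8]), ([321, 313, 52, 33, 186], [346.0, 331.6])]
s b []
w r [([160, 102, 3, 6, 8], [160.4, 104.1]), ([322, 214, 4, 36, 104], [323.3, 228.4])]
w b []
```

View pics/z13.png

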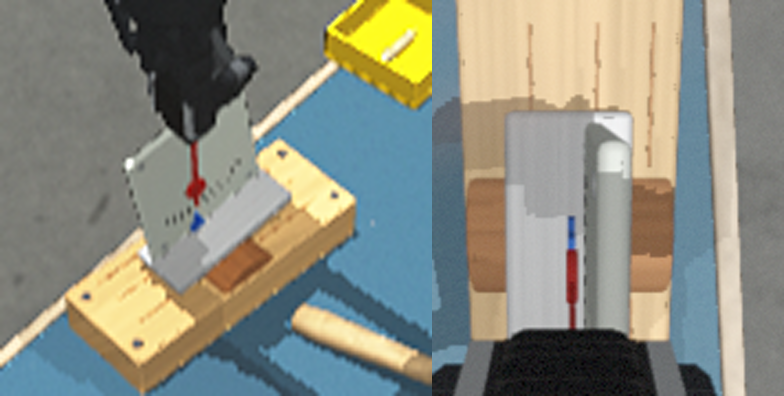

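```bash
python3 - <<'E'
from h import *
im=load('s13')['img'][:,:,::-1]; cv2.imwrite('pics/q13.png',cv2.resize(im[170:215,275:330],None,fx=12,fy=12,interpolation=cv2.INTER_CUBIC))
im=load('w13')['img'][:,:,::-1]; cv2.imwrite('pics/q13w.png',cv2.resize(im[140:250,280:380],None,fx=5,fy=5,interpolation=cv2.INTER_CUBIC))
E
```

```text
(no output)
```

View pics/q13.png

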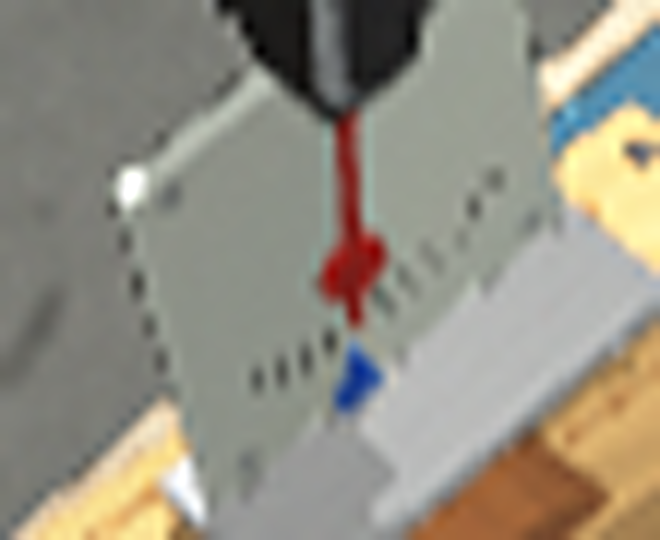

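View pics/q13w.png

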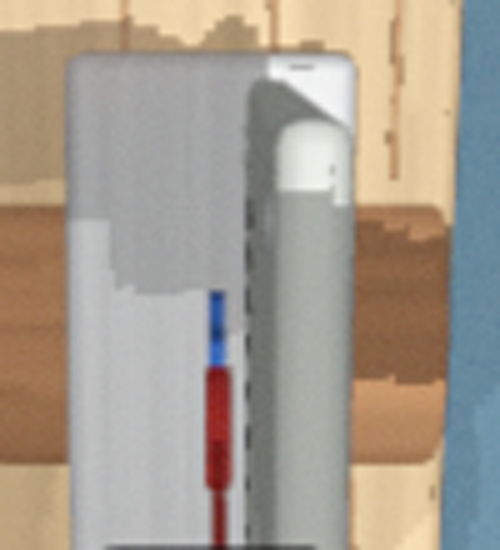

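```bash
python3 - <<'E'
from h import *
a=-.107; ux=np.array([np.cos(a),np.sin(a),0]); uy=np.array([-np.sin(a),np.cos(a),0]); uz=np.array([0,0,1.])
O=np.array([.480,-.005,.061])
R=.03
def pts(phi,s0=0,b0=O,xo=-.003):
    # phi = lean toward +y ; rolling on ridge
    n=np.cos(phi)*uz+np.sin(phi)*uy; t=np.cos(phi)*uy-np.sin(phi)*uz
    base=b0-R*uz+R*n-(R*phi-s0)*t+xo*ux
    return base,n,t
def at(base,n,t,r,ang): # ang in gauge frame from -n, + toward t
    return base+.125*n+r*(-np.cos(ang)*n+np.sin(ang)*t)
for nm,ph in [('w12',0.),('w13',.13),('w13',.15),('w13',.17),('s12',0),('s13',.13),('s13',.15),('s13',.17)]:
    d=load(nm); b,n,t=pts(ph); o=[]
    for r,ang in [(.08,-ph),(.08,.16),(.088,.16),(.066,-ph)]:
        # pointer plumb: angle in gauge frame = +phi (tip toward +y as top leans +y? compute direct)
        if ang==-ph: X=b+.125*n-r*uz
        else: X=at(b,n,t,r,ang)
        o.append(proj(d,X).round(1).tolist())
    print(nm,ph,'tip,mark,markbar,bob',o,'grip',(b+.1695*n).round(4), 'base dist',np.linalg.norm(b-O).round(4))
E
```

```text
w12 0.0 tip,mark,markbar,bob [[319.9, 202.9], [319.8, 187.2], [319.9, 182.9], [319.8, 208.8]] grip [ 0.477  -0.0047  0.2305] base dist 0.003
w13 0.13 tip,mark,markbar,bob [[319.4, 213.1], [319.4, 210.2], [319.5, 206.6], [319.3, 219.5]] grip [0.4794 0.0172 0.2293] base dist 0.003
w13 0.15 tip,mark,markbar,bob [[319.4, 209.9], [319.4, 209.0], [319.4, 205.6], [319.3, 216.1]] grip [0.4797 0.0205 0.2289] base dist 0.003
w13 0.17 tip,mark,markbar,bob [[319.4, 206.8], [319.4, 207.7], [319.4, 204.6], [319.3, 212.8]] grip [0.4801 0.0239 0.2285] base dist 0.003
s12 0 tip,mark,markbar,bob [[308.4, 194.4], [304.9, 196.7], [304.6, 198.8], [308.2, 191.1]] grip [ 0.477  -0.0047  0.2305] base dist 0.003
s13 0.13 tip,mark,markbar,bob [[303.9, 197.8], [303.3, 198.3], [303.3, 200.2], [303.8, 194.5]] grip [0.4794 0.0172 0.2293] base dist 0.003
s13 0.15 tip,mark,markbar,bob [[303.3, 198.4], [303.0, 198.5], [303.1, 200.4], [303.1, 195.1]] grip [0.4797 0.0205 0.2289] base dist 0.003
s13 0.17 tip,mark,markbar,bob [[302.6, 199.0], [302.8, 198.8], [302.9, 200.6], [302.4, 195.7]] grip [0.4801 0.0239 0.2285] base dist 0.003
```

Call:
arm_command(deltas=[[0, 0, 0.001, 0], [0, 0, 0.001, 0], [0, 0, 0, 0], [0, 0, 0, 0], [0, 0, 0, 0], [0, 0, 0, 0], [0, 0, 0, 0], [0, 0, 0, 0], [0, 0, 0, 0], [0, 0, 0, 0], [0, 0, 0, 0], [0, 0, 0, 0]])

```text
time: 30.55
tool_pos: [0.4831, 0.0207, 0.2098]
tcp_rot: [-1.569, 0.083, -0.085]
wrist_force: [-3.2, -1.5, 7.2]
width: 0.32
```

```bash
python3 look.py 14; python3 - <<'E'
from h import *
im=load('s14')['img'][:,:,::-1]; a=cv2.resize(im[170:215,275:330],None,fx=7,fy=7,interpolation=cv2.INTER_CUBIC)
im=load('w14')['img'][:,:,::-1]; b=cv2.resize(im[187:250,290:350],None,fx=5,fy=5,interpolation=cv2.INTER_CUBIC)
cv2.imwrite('pics/q14.png',np.hstack([a,b[:315]]))
E
```

```text
30.55 [0.48307106 0.02067181 0.20981052] [-3.17343737 -1.51429807  7.18482057]
s r [([386, 95, 8, 13, 64], [389.7, 102.7]), ([302, 180, 5, 17, 32], [303.5, 189.8]), ([288, 290, 14, 17, 51], [294.4, 298.2]), ([305, 311, 12, 13, 41], [310.7, 316.8]), ([321, 313, 52, 33, 184], [346.1, 331.6])]
s b []
w r [([166, 102, 5, 3, 7], [168.0, 103.0]), ([322, 215, 4, 35, 100], [323.3, 228.9])]
w b []
```

View pics/q14.png

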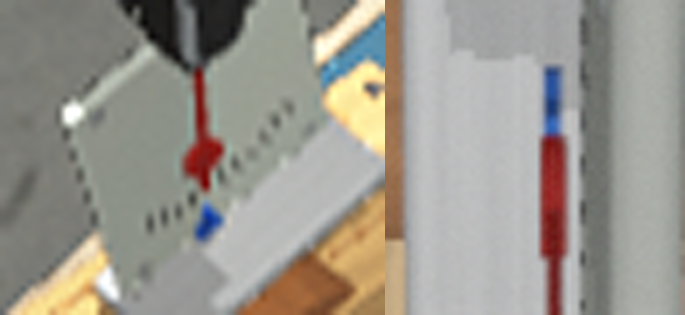

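The pointer line now runs through the blue tab in both views, and the gauge presses on the ridge with about 10 N. I'll check it stays still, then hand in.

Call:
arm_command(deltas=[[0, 0, 0, 0], [0, 0, 0, 0], [0, 0, 0, 0], [0, 0, 0, 0]])

```text
time: 31.15
tool_pos: [0.4831, 0.0207, 0.2098]
tcp_rot: [-1.569, 0.083, -0.085]
wrist_force: [-2.6, -1.6, 8.4]
width: 0.323
```

```bash
python3 look.py 15 | grep ' r \|^[0-9]'; python3 - <<'E'
from h import *
print(job.finish_job())
E
```

```text
31.15 [0.48305713 0.02067155 0.20979247] [-2.5966924  -1.61578834  8.41070756]
s r [([386, 95, 8, 13, 64], [389.7, 102.7]), ([302, 180, 5, 17, 32], [303.5, 189.8]), ([288, 290, 14, 17, 50], [294.3, 298.1]), ([305, 311, 12, 13, 40], [310.7, 316.8]), ([321, 313, 52, 33, 185], [346.2, 331.6])]
w r [([166, 101, 3, 6, 8], [166.8, 104.0]), ([160, 102, 5, 5, 8], [161.5, 104.0]), ([322, 215, 4, 35, 101], [323.3, 229.0])]
the job is handed in; nothing more can be done
None
```

I put the gold holder in the yellow tray and the black one in the black tray. I then stood the gauge on the ridge along the stud and rocked it towards +y. I handed the job in at about 31 s, still gripping the gauge and pressing it down with about 11 N.

- **Holders:** a wrist picture taken after the second release showed both lying in their trays. I did not look at the trays closely again before handing in.
- **Mark and tilt:** I measured the mark at about 0.16 rad. The final tilt came out at about 0.155–0.16 rad from both the arm's travel and the wrist view. In the scene view the pointer line runs through the blue tab, so I estimate the tip is within about 1.5 mm of the mark.
- **Stillness:** the arm pose and the pointer's pixels did not change over the last half second.
- **Disagreement:** one step before the final 2 mm nudge, the views gave slightly different tilts: 0.14 rad from the wrist and 0.16–0.17 rad from the scene. They agreed after the nudge.

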